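Let a walnut out of the lever dispenser

TASK

Press down the lever paddle of the nut dispenser so that its linked lid lifts and the walnut rolls out into the saucer, then ease the paddle back up so that the lid comes down gently and shut without slamming, and move clear. Work with the fingertips on the paddle only: do not lift the lid itself, touch the walnut or shift the saucer, and leave everything else on the shelf where it stands.

Things in the scene. Friction and masses are not known exactly. Their poses are not given: they have to be found in the camera images.
- dispenser: fixed nut dispenser: wooden base 220 x 130 x 12 mm under a steel trough 54 mm wide, 240 mm long, sloping down 10 degrees towards its own -x (roughly to the robot), open lower lip 50 mm above the table. Origin on the table, on the trough's centre line, 50 mm behind (+x of) the base's front edge; z up, +y to the lever's side
- paddle (a point): centre of the top face of the dark wooden paddle on the lever's free end, 44 (x) x 60 (y) x 8 mm; axes as the dispenser's while up, when it is at the dispenser's x -132, y +95, z 122 mm. Pressed, it swings down 43 mm and up to 13 mm back (+x), tilting 0.40 rad. Takes about 2 to 5 N, more as it goes down; springs back up if let go
- lever: the whole lever: cranked steel bar with the paddle. Origin on its pivot (axis along y), 110 mm behind (+x of) and 48 mm to the -y side of the paddle's centre, 112 mm above the table
- lever_angle (a joint): lever angle, rad: 0 up (lid shut), grows as the paddle is pressed, 0.40 at the bottom stop
- lid_angle (a joint): lid angle, rad: 0 shut, 0.60 with the lever at the bottom. The lid is linked to the lever both ways and turns 1.5 times as much; let go, the lid slams down. A closing rate over 2 rad/s (paddle rising at some 140 mm/s) is a slam
- cover: steel lid over the trough, 112 x 56 x 4 mm, with a 32 mm apron on its front edge that hangs into the trough and holds the walnut back. Origin on its hinge, at the uphill (+x) end; its own -x points down the trough to the front edge. The walnut can pass once the lid is up about 0.25 rad or more
- walnut: walnut, a ball of 36 mm diameter, origin at its centre. Starts in the trough under the lid, resting against the apron (hidden from above by the lid), and rolls out within about 1 s of the lid being up
- saucer: loose deep white ceramic saucer, 116 mm across and 38 mm high, standing on the table under the trough's lower lip; origin at the centre of its underside
- jar: bystander: glass spice jar with steel screw top, 48 mm across, 78 mm high, loose; origin under its centre
- clip: bystander: green plastic clothes-hanger clip lying flat, 75 x 30 x 13 mm, loose; origin under its centre
- mug: bystander: white mug, 80 mm across, 90 mm high, loose; origin under its centre
- spoon: bystander: wooden spoon 200 mm long, lying flat, loose
- pot: bystander: upturned steel steamer pot, 210 mm across its rim, 112 mm high, loose; origin under its centre
- basket: bystander: round lidded bamboo basket, 190 mm across, 116 mm high, loose; origin under its centre
There are look-alikes about, which are no part of the job. Leave any red look-alike of the saucer alone.

How it is judged:
On the way, in this order (a step that is already met when the one before it is completed fails the run):
1. the lever is pressed by the fingers and the lid is rising (value of joint lid_angle above 0.12 rad and contact force between the fingers and lever above 0.3 N), for 0.05 s.
2. the walnut is in the saucer (horizontal distance between walnut and saucer below 0.045 m and height (world z) of walnut below 0.05 m), for 0.2 s.
At the end, for the whole second after the job is handed in: the walnut lies in the saucer (within 45 mm of its centre, below 50 mm), the lid is shut (under 0.04 rad) and the lever up (under 0.03 rad), the saucer stands upright within 25 mm of its start (all of step 2 and value of joint lid_angle below 0.04 rad and value of joint lever_angle below 0.03 rad and distance of saucer from where it was at the start of the episode below 0.025 m and angle between saucer's own z axis and vertical below 0.1 rad); the robot touches nothing.
It fails at once if the lid slammed (closing faster than 2 rad/s) (velocity of joint lid_angle below -2 rad/s).
It fails at once if the robot touched the lid itself (contact force between any of the fingers, the arm and cover above 0.5 N).
It fails at once if the robot touched the walnut (contact force between any of the fingers, the arm and walnut above 0.2 N).
It fails at once if the saucer was shifted or lifted (distance of saucer from where it was at the start of the episode above 0.025 m).
It fails at once if a bystander was moved (distance of any of jar, clip, mug, spoon, pot, basket from where it was at the start of the episode above 0.025 m or angle between any of jar, mug's own z axis and vertical above 0.5 rad).
It also fails if it takes over 38 s, if anything falls off the work surface, if the arm or the gripper's body presses on something with over 40 N, if the wrist force passes 120 N, or if a joint passes its speed limit or range.

ROBOT

A 7-joint arm with a two-finger parallel gripper is mounted at the origin on the work surface. World frame = base frame: x ahead of the robot, y to its left, z up, the work surface at z = 0. Lengths are in m, angles in rad, forces in N, time in s.
With the tool pointing down it reaches from about 0.425 to 0.925 m from the base axis. Payload 6.8 kg.
Tool frame: the origin (TCP) lies at the very end of the fingers, on their centre line; the grasp point (between the pads) lies 19 mm behind it (hold_point_z is the distance from the TCP to the grasp point, in m); z points along the fingers, y is the direction in which the jaws open and shut (so a half turn about z gives the same grasp; the last joint's range is limited). The gripper opens to 85 mm and grips with 20 to 120 N. Pads are 22 mm wide; open, the fingers measure 114 mm over their backs; the gripper's body (76 mm by 85 mm) begins 54 mm behind the grasp point. The pads swing forward as they close: fully open they stand 13 mm farther back than shut.
Start: joints at [-0.108, 0.477, 0.022, 1.555, -0.011, 1.109, -0.083], TCP at [0.675, 0, 0.231] pointing down, gripper open.
Joint ranges: [-2.96, 2.96], [-0.34, 2.1], [-1.41, 1.46], [0.24, 2.44], [-1.37, 4.51], [0.17, 1.92], [-2.96, 2.96]. Speed limits (rad/s): [2.39, 2.39, 3.14, 3.14, 3.14, 3.14, 3.14].

INTERFACE

Orientations are given as a unit quaternion [w, x, y, z].
In Python, from station import get_obs, read_camera, calibration, hand_in, regions_of, hold_point_z gives the robot as it stands.
- The arm moves only by the tool send_rows, never from a script. Its argument "motion" is text: rows parted by semicolons, each of 7 numbers parted by spaces: the shift along the world's x, y, z in cm, then the turn, a rotation vector about the world's x, y, z in degrees, then the closure, from 0 (fully open) to 1 (shut). In form: dx dy dz rx ry rz fingers; .... A call has 1 to 20 rows; each row shifts and turns the pose as measured when the row begins; what a row does not reach is not made up. A row lasts 1/12 s, in which the tool goes at most 41.7 mm and 7.16 degrees, less where a joint would pass 70% of its speed; a pose out of reach is approached as far as the arm can. A call is refused whole if a number of a shift passes 4.17 or a number of a turn 7.16, either way. A call with a gripper value outside its range is refused whole. The fingers move at their own pace and stop on an object; "newtons" is the grip in N (left out, the last holds). Time passes only in rows, so rows that do not move let the fingers close. It gives the time, the measured TCP pose, the force and the opening at its end, in the units of the state.
- get_obs(): the state, without advancing time (a new reading comes with each control period).
- read_camera(name): name is "scene" or "side" or "wrist"; returns the picture (480x640x3 uint8, red, green, blue); there is no depth.
- calibration(name): a dict with "mtx" (3x3 intrinsics, pixels), "R" (3x3) and "t" (3): a world point X has camera coordinates R X + t; the wrist camera has in their place "hand_eye" (4x4, takes a point from camera to tool coordinates, whose origin is the TCP and whose axes are the flange's). Camera axes: x right, y down, z forward; pixel columns grow to the right and rows downward; lengths in m; the calibration is good to about 2 mm. A picture is of the moment at which its call begins: read the wrist's pose just before it. calibration takes no time and is no camera call.
- hand_in(): hands the job in, once; it reports no verdict.
Trained networks look in the newest picture that a camera, given by its name, has taken for a name from the list of things; names that differ only in an ending like _2 or _b are one class to them, and where a whole thing is asked for, a point or a joint stands for the part that bears it (a point fixed in the world has none). Each returns a list of dicts, best first, with "conf" (0 to 1); they miss things now and then, are a little off and sometimes report something else, mostly with a low value. They report only what shows in the picture. A call takes as long as a camera call. They do not tell look-alikes from the thing itself.
- regions_of(thing, camera): "region" (480x640 bool, what is visible of it) and "point" ([column, row] in pixels, amid what is visible of it).
The state is a dict: "t": time; "q": joint angles; "joint_vel": joint speeds; "joint_torque": joint torques, N m; "eef_pos": TCP position; "tool_rot": TCP orientation; "contact_force": force on the tool from outside, world axes, zero at the start; "torque": the same for the moment, N m; "gripper_width": opening from 0.0 (shut) to 1.0 (fully open).
Only numpy, scipy, OpenCV 4.12 (cv2) and the standard library are available. Lean on these libraries where they do the work, as an engineer would, in place of code of your own. Each camera call takes 0.05 s, during which the arm holds its last target.

## Working session

There is one attempt and no reset: what is moved stays moved. The work goes in short steps, Python scripts to look and compute and a tool call to move; the robot and the scene stay as the last step left them, time stands still between calls to the robot, and variables do not carry over. Pictures are saved under pics/ and viewed, and the job is handed in when it is done.

Besides the shell and the picture viewer there is one more tool, called after "Emit:" as name(argument=value, ...) on one line, values as JSON. send_rows: Moves the arm, as the interface text tells. Its arguments: {"type":"object","properties":{"motion":{"type":"string"},"newtons":{"type":"number"}},"required":["motion"]}

```bash
mkdir -p pics; ls; python3 - <<'E'
from station import *
import cv2,numpy as np
print(get_obs())
for c in ['scene','side','wrist']:
    im=read_camera(c); cv2.imwrite(f'pics/{c}0.png',im[:,:,::-1])
    k=calibration(c); print(c,{a:np.round(b,4).tolist() for a,b in k.items()})
E
```

```text
pics
{'t': 0.0, 'q': array([-0.10809589,  0.47779092,  0.02230459,  1.55644511, -0.01152286,
        1.10927486, -0.0831005 ]), 'joint_vel': array([-2.55419586e-04,  1.13081408e-03,  2.19734274e-03, -1.26546331e-03,
       -1.79337851e-05,  6.89501009e-04, -1.04712493e-04]), 'joint_torque': array([-5.45967814e-04, -5.96443820e+01,  1.60769675e+00, -2.81194621e+01,
        1.24063640e-02,  9.39900521e-03,  2.20753498e-05]), 'eef_pos': array([6.74417559e-01, 1.18031132e-05, 2.30333847e-01]), 'tool_rot': array([-5.98355348e-04,  7.07093035e-01,  7.07119960e-01, -6.66362633e-04]), 'contact_force': array([-0.78946349,  0.83930751, -0.06241183]), 'torque': array([-0.03580038, -0.06224942,  0.04358031]), 'gripper_width': 1.0022913481305067}
scene {'mtx': [[484.9115, 0.0, 325.7871], [0.0, 484.9115, 236.5366], [0.0, 0.0, 1.0]], 'R': [[-0.089, 0.996, -0.0119], [0.616, 0.0456, -0.7864], [-0.7827, -0.0773, -0.6176]], 't': [0.0771, -0.297, 1.7967]}
side {'mtx': [[529.2115, 0.0, 332.0031], [0.0, 529.2115, 240.2691], [0.0, 0.0, 1.0]], 'R': [[-0.7815, -0.6238, 0.0128], [-0.3414, 0.4104, -0.8456], [0.5222, -0.6652, -0.5337]], 't': [0.4535, 0.2842, 0.9428]}
wrist {'mtx': [[412.0281, 0.0, 320.8041], [0.0, 412.0281, 244.2633], [0.0, 0.0, 1.0]], 'hand_eye': [[0.0002, -0.9602, -0.2792, 0.0696], [1.0, 0.0005, -0.0013, 0.0004], [0.0014, -0.2792, 0.9602, -0.1417], [0.0, 0.0, 0.0, 1.0]]}
```

View pics/scene0.png

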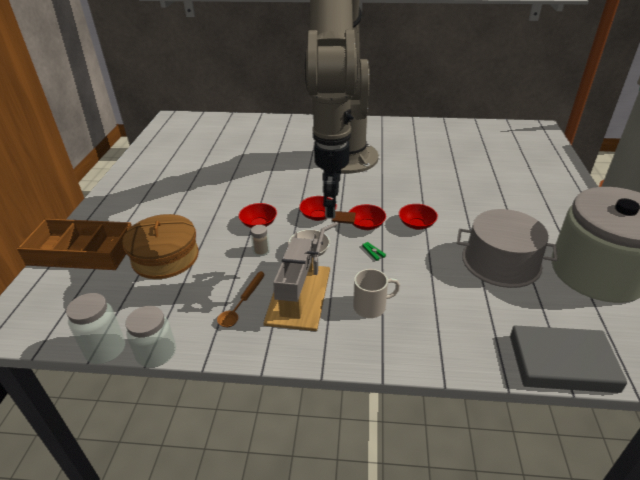

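View pics/side0.png

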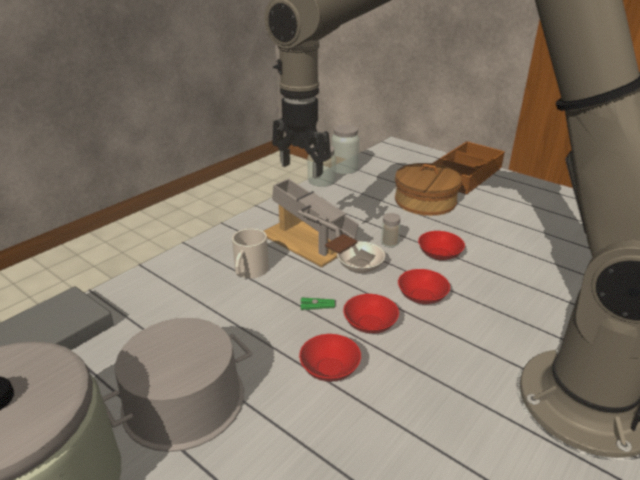

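View pics/wrist0.png

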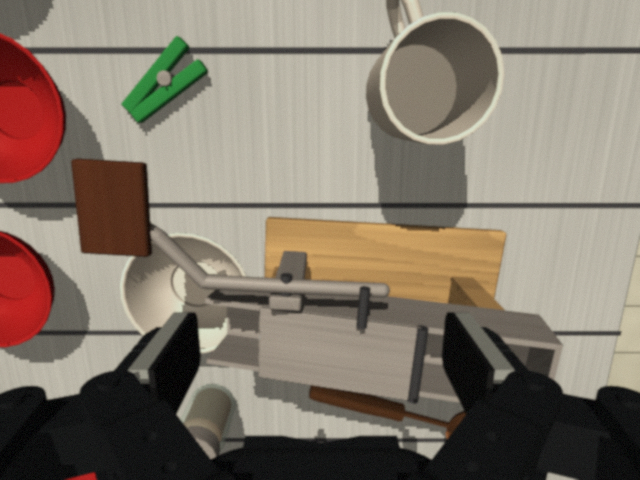

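```bash
python3 - <<'E'
from station import *
import cv2,numpy as np
for c in ['scene','side']:
    read_camera(c)
    for n in ['paddle','saucer','lever','cover','dispenser']:
        for r in regions_of(n,c)[:2]:
            m=r['region']; ys,xs=np.nonzero(m)
            rect=cv2.minAreaRect(np.c_[xs,ys].astype(np.float32))
            print(c,n,round(r['conf'],2),np.round(r['point']),m.sum(),xs.min(),xs.max(),ys.min(),ys.max(),np.round(cv2.boxPoints(rect)).tolist())
E
```

```text
scene paddle 0.67 [335. 220.] 391 314 354 211 261 [[301.0, 248.0], [343.0, 204.0], [357.0, 217.0], [315.0, 262.0]]
scene saucer 0.89 [314. 237.] 261 297 328 230 254 [[296.0, 234.0], [308.0, 220.0], [332.0, 241.0], [320.0, 255.0]]
scene saucer 0.89 [368. 220.] 719 349 385 204 229 [[349.0, 204.0], [385.0, 204.0], [385.0, 229.0], [349.0, 229.0]]
scene lever 0.75 [298. 253.] 559 282 312 238 262 [[282.0, 261.0], [284.0, 236.0], [312.0, 239.0], [310.0, 264.0]]
scene lever 0.73 [335. 223.] 326 314 353 212 261 [[302.0, 250.0], [344.0, 205.0], [356.0, 216.0], [315.0, 262.0]]
scene cover 0.85 [296. 251.] 558 283 311 238 263 [[283.0, 262.0], [285.0, 236.0], [312.0, 239.0], [310.0, 264.0]]
scene dispenser 0.61 [234. 310.] 450 218 262 272 326 [[215.0, 320.0], [260.0, 271.0], [271.0, 281.0], [227.0, 331.0]]
scene dispenser 0.59 [298. 286.] 4476 264 354 212 329 [[259.0, 323.0], [303.0, 196.0], [356.0, 214.0], [312.0, 341.0]]
side saucer 0.92 [440. 246.] 1022 419 464 231 259 [[419.0, 231.0], [464.0, 231.0], [464.0, 259.0], [419.0, 259.0]]
side saucer 0.77 [423. 286.] 1463 398 450 268 304 [[393.0, 294.0], [404.0, 261.0], [454.0, 278.0], [443.0, 311.0]]
side lever 0.81 [338. 240.] 527 299 356 211 252 [[292.0, 221.0], [305.0, 203.0], [357.0, 242.0], [344.0, 260.0]]
side cover 0.56 [324. 209.] 836 298 345 191 227 [[294.0, 206.0], [304.0, 186.0], [350.0, 209.0], [341.0, 228.0]]
side dispenser 0.56 [311. 226.] 4864 265 358 180 266 [[251.0, 230.0], [280.0, 175.0], [368.0, 220.0], [339.0, 276.0]]
```

The wrist view shows the paddle's top with corners near (73,159), (147,164), (150,255), (80,250). The base's rear-side edge runs from (266,217) to (506,230), and the white saucer is around (183,293). I'll project these onto their known heights.

```bash
cat > h.py <<'E'
from station import *
import cv2,numpy as np
from scipy.spatial.transform import Rotation as Ro
def wristpix(px,z,o=None):
    o=o or get_obs(); k=calibration('wrist')
    q=o['tool_rot']; R=Ro.from_quat([q[1],q[2],q[3],q[0]]).as_matrix()
    H=k['hand_eye']; d=np.linalg.inv(k['mtx'])@np.array([px[0],px[1],1.])
    d=R@H[:3,:3]@d; c=R@H[:3,3]+o['eef_pos']
    return c+d*(z-c[2])/d[2]
def campix(c,px,z):
    k=calibration(c); d=k['R'].T@np.linalg.inv(k['mtx'])@np.array([px[0],px[1],1.]); o=-k['R'].T@k['t']
    return o+d*(z-o[2])/d[2]
E
python3 - <<'E'
from h import *
P=[wristpix(p,.122) for p in [(73,159),(147,164),(150,255),(80,250)]]
for p in P: print(np.round(p,4))
print('c',np.mean(P,0), [np.linalg.norm(P[i]-P[(i+1)%4]) for i in range(4)])
B=[wristpix(p,.012) for p in [(266,217),(506,230)]]
print(B, np.linalg.norm(B[1]-B[0]), np.degrees(np.arctan2(*(B[1]-B[0])[[1,0]])))
print('saucer',wristpix((183,293),.038),wristpix((122,290),.038),)
print('scene paddle',campix('scene',(344,217),.122),'side',campix('side',(343,243),.122))
yaw=np.arctan2(*(B[1]-B[0])[[1,0]]); R=np.array([[np.cos(yaw),-np.sin(yaw)],[np.sin(yaw),np.cos(yaw)]])
o=B[0][:2]-R@[-.05,.065]; print('origin?',o,'paddle pred',o+R@[-.132,.095])
E
```

```text
[0.5267 0.0498 0.122 ]
[0.5707 0.0468 0.122 ]
[ 0.5658 -0.0105  0.122 ]
[ 0.5216 -0.0072  0.122 ]
c [0.54617541 0.01971646 0.122     ] [np.float64(0.04409274037523215), np.float64(0.05757312547113357), np.float64(0.04438894145679024), np.float64(0.057217216167858825)]
[array([ 0.62587021, -0.00989912,  0.012     ]), array([ 0.84215008, -0.02177908,  0.012     ])] 0.2166058973051491 -3.144019060206562
saucer [ 0.55409235 -0.07233448  0.038     ] [ 0.50092173 -0.06954294  0.038     ]
scene paddle [0.55197134 0.02195162 0.122     ] side [0.53631768 0.01938929 0.122     ]
origin? [ 0.67222997 -0.07754358] paddle pred [0.54563902 0.02455309]
```

Emit:
send_rows(motion="-2.2 0.4 0 0 0 0 1;-2.2 0.4 0 0 0 0 1;-2.2 0.4 0 0 0 0 1;-2.2 0.4 0 0 0 0 1;-2.2 0.4 0 0 0 0 1;-1.5 0.4 -1 0 0 0 1;0 0 -2 0 0 0 1;0 0 -1.5 0 0 0 1;0 0 0 0 0 0 1;0 0 0 0 0 0 1;0 0 0 0 0 0 1;0 0 0 0 0 0 1", newtons=40)

```text
t: 1.75
eef_pos: [0.5457, 0.0246, 0.1878]
tool_rot: [0.002, 0.707, 0.707, 0.002]
contact_force: [0.1, 0.0, 0.8]
gripper_width: 0.004
```

```bash
python3 - <<'E'
from h import *
o=get_obs(); print(o['t'],o['eef_pos'],o['contact_force'],o['gripper_width'])
for c in ['wrist','side']: cv2.imwrite(f'pics/{c}1.png',read_camera(c)[:,:,::-1])
E
```

```text
1.75 [0.5457489  0.02463241 0.18775849] [0.1013835  0.03622929 0.77911001] 0.004006576308433024
```

View pics/wrist1.png

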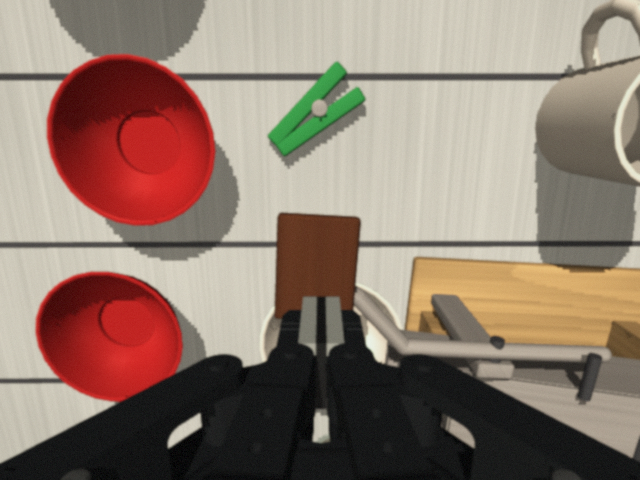

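View pics/side1.png

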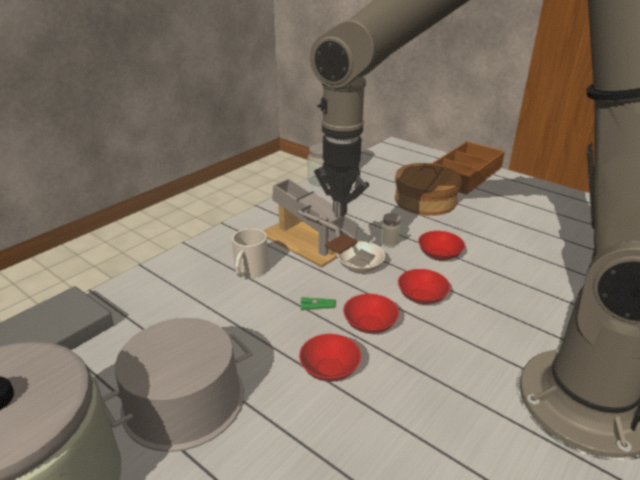

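```bash
python3 - <<'E'
from h import *
for p in [(278,213),(360,216),(355,292)]: print(wristpix(p,.122))
E
```

```text
[0.5245137 0.0507018 0.122    ]
[0.56664463 0.04906444 0.122     ]
[0.56502822 0.00692531 0.122     ]
```

Paddle centre confirmed at about (0.545, 0.021). Now I'll descend to just above it and start pressing.

Emit:
send_rows(motion="0 0 -1.5 0 0 0 1;0 0 -1.5 0 0 0 1;0 0 -1.5 0 0 0 1;0 0 -1 0 0 0 1;0 0 -0.4 0 0 0 1;0 0 -0.4 0 0 0 1;0 0 -0.4 0 0 0 1;0 0 -0.4 0 0 0 1")

```text
t: 2.52
eef_pos: [0.5513, 0.0248, 0.1195]
tool_rot: [0.006, 0.708, 0.706, 0.007]
contact_force: [-1.8, 0.3, 2.3]
gripper_width: 0.001
```

Emit:
send_rows(motion="0 0 -0.4 0 0 0 1;0 0 -0.4 0 0 0 1;0 0 -0.4 0 0 0 1;0 0 -0.4 0 0 0 1;0 0 -0.4 0 0 0 1;0 0 -0.4 0 0 0 1")

```text
t: 3.02
eef_pos: [0.5525, 0.0247, 0.0954]
tool_rot: [0.007, 0.708, 0.706, 0.008]
contact_force: [-0.6, -0.3, 3.2]
gripper_width: 0.003
```

Emit:
send_rows(motion="0 0 -0.4 0 0 0 1;0 0 -0.4 0 0 0 1;0 0 -0.3 0 0 0 1;0 0 0 0 0 0 1")

```text
t: 3.35
eef_pos: [0.5549, 0.0247, 0.0835]
tool_rot: [0.008, 0.708, 0.706, 0.01]
contact_force: [-0.4, -1.0, 3.3]
gripper_width: 0.001
```

```bash
python3 - <<'E'
from h import *
o=get_obs(); print(o['t'],o['eef_pos'],o['contact_force'])
a=read_camera('side');b=read_camera('scene')
im=np.hstack([cv2.resize(a[150:300,230:430],(400,300)),cv2.resize(b[180:330,230:430],(400,300))])
cv2.imwrite('pics/p2.png',im[:,:,::-1])
E
```

```text
3.35 [0.55493191 0.02466742 0.0834755 ] [-0.38499689 -1.00126709  3.30027127]
```

View pics/p2.png

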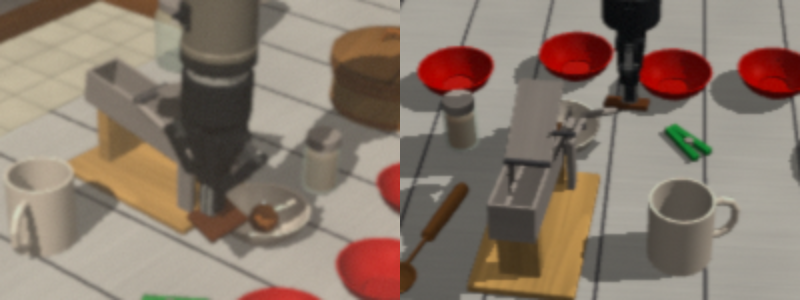

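The lid is up, and a brown ball shows in the saucer at about (265,215) in the side crop. I'll hold briefly and check that it has settled.

Emit:
send_rows(motion="0 0 0 0 0 0 1;0 0 0 0 0 0 1;0 0 0 0 0 0 1;0 0 0 0 0 0 1;0 0 0 0 0 0 1;0 0 0 0 0 0 1;0 0 0 0 0 0 1;0 0 0 0 0 0 1;0 0 0 0 0 0 1;0 0 0 0 0 0 1")

```text
t: 4.28
eef_pos: [0.5546, 0.0247, 0.0845]
tool_rot: [0.008, 0.708, 0.706, 0.01]
contact_force: [-0.3, 0.1, 2.9]
gripper_width: 0.003
```

```bash
python3 - <<'E'
from h import *
a=read_camera('side')
for r in regions_of('walnut','side')[:2]: print(r['conf'],r['point'],campix('side',r['point'],.025))
for r in regions_of('saucer','side')[:6]: print(r['conf'],r['point'],campix('side',r['point'],.03))
cv2.imwrite('pics/p3.png',cv2.resize(a[200:300,290:420],(780,600),interpolation=2)[:,:,::-1])
E
```

```text
0.65 [364.1, 262.8] [ 0.53566353 -0.06545166  0.025     ]
0.81 [328.8, 357.4] [0.40216382 0.23324214 0.03      ]
0.75 [335.1, 260.7] [ 0.5895153  -0.02273826  0.03      ]
0.71 [365.2, 255.3] [ 0.54804997 -0.08685608  0.03      ]
0.7 [438.6, 245.6] [ 0.43296239 -0.2383612   0.03      ]
0.6 [423.1, 285.3] [ 0.37966213 -0.07173433  0.03      ]
0.57 [369.5, 310.6] [0.42138488 0.07503362 0.03      ]
```

View pics/p3.png

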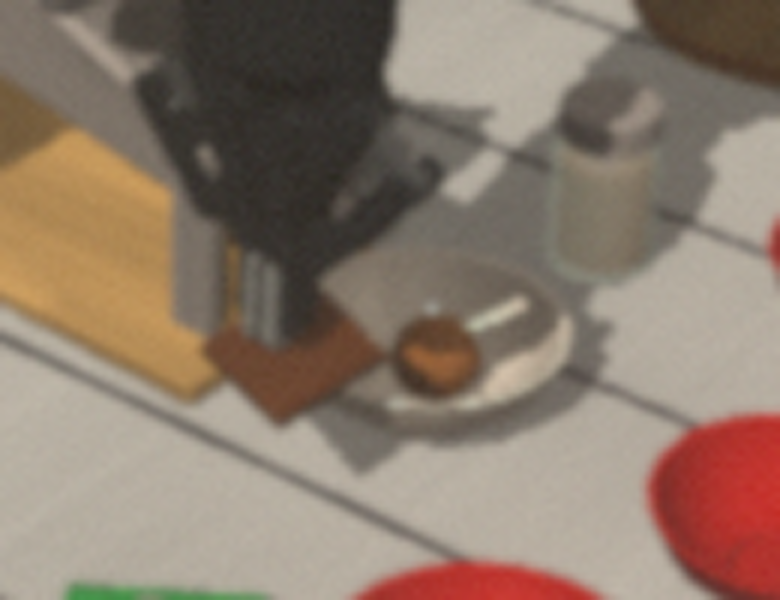

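The walnut is in the saucer. Next I'll ease the paddle up at about 30 mm/s.

Emit:
send_rows(motion="0 0 0.1 0 0 0 1;-0.05 0 0.2 0 0 0 1;-0.05 0 0.25 0 0 0 1;-0.05 0 0.25 0 0 0 1;-0.05 0 0.25 0 0 0 1;-0.05 0 0.25 0 0 0 1;-0.05 0 0.25 0 0 0 1;-0.05 0 0.25 0 0 0 1;-0.05 0 0.25 0 0 0 1;-0.05 0 0.25 0 0 0 1;-0.05 0 0.25 0 0 0 1")

```text
t: 5.35
eef_pos: [0.5501, 0.025, 0.1128]
tool_rot: [0.009, 0.708, 0.706, 0.011]
contact_force: [1.3, 0.6, 2.6]
gripper_width: -0.001
```

Emit:
send_rows(motion="0 0 0.2 0 0 0 1;0 0 0.2 0 0 0 1;0 0 0.2 0 0 0 1;0 0 0.2 0 0 0 1;0 0 0.2 0 0 0 1;0 0 0.2 0 0 0 1;0 0 0.2 0 0 0 1;0 0 0.2 0 0 0 1;0 0 0.3 0 0 0 1;0 0 0.5 0 0 0 1;0 0 1 0 0 0 1;0 0 2 0 0 0 1;0 0 2.5 0 0 0 1;0 0 2.5 0 0 0 1;0 0 2.5 0 0 0 1;-2 0 2 0 0 0 1;-2 0 0 0 0 0 1;-2 0 0 0 0 0 1;0 0 0 0 0 0 1")

```text
t: 6.93
eef_pos: [0.4845, 0.0248, 0.2754]
tool_rot: [0.008, 0.708, 0.706, 0.01]
contact_force: [0.0, 0.6, -0.5]
gripper_width: -0.006
```

```bash
python3 - <<'E'
from h import *
o=get_obs(); print(o['t'],o['eef_pos'],o['contact_force'])
a=read_camera('side')
for n in ['walnut']:
    for r in regions_of(n,'side')[:1]: print(n,r['conf'],r['point'],campix('side',r['point'],.025))
b=read_camera('scene')
im=np.hstack([cv2.resize(a[150:300,230:430],(400,300)),cv2.resize(b[180:330,230:430],(400,300))])
cv2.imwrite('pics/p4.png',im[:,:,::-1])
cv2.imwrite('pics/w4.png',read_camera('wrist')[:,:,::-1])
s=cv2.imread('pics/side0.png')
E
```

```text
6.9333 [0.48447035 0.02476832 0.27538709] [ 0.03115376  0.58788894 -0.52366296]
walnut 0.55 [362.6, 258.7] [ 0.54850123 -0.07718845  0.025     ]
```

View pics/p4.png

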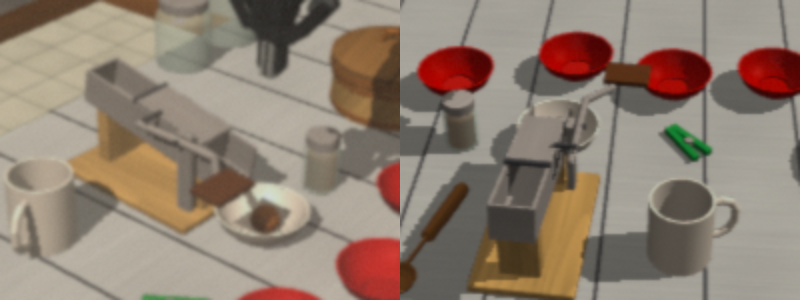

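View pics/w4.png

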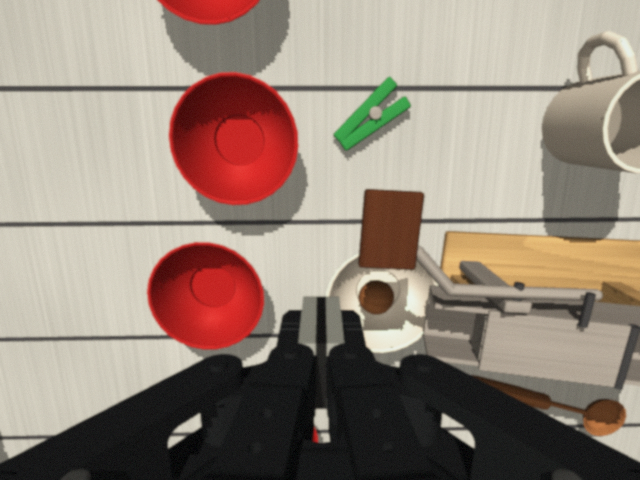

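Emit:
send_rows(motion="0 0 0 0 0 0 1;0 0 0 0 0 0 1;0 0 0 0 0 0 1;0 0 0 0 0 0 1;0 0 0 0 0 0 1;0 0 0 0 0 0 1;0 0 0 0 0 0 1;0 0 0 0 0 0 1;0 0 0 0 0 0 1;0 0 0 0 0 0 1;0 0 0 0 0 0 1;0 0 0 0 0 0 1")

```text
t: 8.13
eef_pos: [0.4892, 0.0249, 0.2724]
tool_rot: [0.007, 0.708, 0.706, 0.008]
contact_force: [-0.5, -0.6, 0.1]
gripper_width: -0.001
```

```bash
python3 - <<'E'
from h import *
a=read_camera('wrist')
for n in ['walnut','saucer']:
    for r in regions_of(n,'wrist')[:3]: print(n,r['conf'],r['point'],wristpix(r['point'],.025))
for p in [(364,189),(424,192),(414,270),(359,266)]: print(wristpix(p,.122))
b=read_camera('side').astype(int); s=cv2.imread('pics/side0.png')[:,:,::-1].astype(int)
# lever/lid region difference to start
print('diff',np.abs(b-s)[205:255,275:358].mean())
k=regions_of('cover','side')[0]; print(k['conf'],k['point'])
k=regions_of('lever','side')[0]; print(k['conf'],k['point'])
E
```

```text
walnut 0.75 [373.5, 301.7] [ 0.54817784 -0.07988932  0.025     ]
saucer 0.96 [202.2, 294.5] [ 0.37396635 -0.06994003  0.025     ]
saucer 0.77 [206.1, 8.4] [0.39843726 0.18895255 0.025     ]
saucer 0.61 [232.7, 136.6] [0.41426874 0.08469476 0.025     ]
[0.52324879 0.05063925 0.122     ]
[0.56635325 0.04824421 0.122     ]
[ 0.56272405 -0.01088894  0.122     ]
[ 0.52101536 -0.00729464  0.122     ]
diff 2.8404819277108433
0.61 [326.4, 204.4]
0.97 [339.4, 242.5]
```

```bash
python3 -c "
from station import *
print(hand_in())"
```

```text
the job is handed in; nothing more can be done
None
```

I pressed the paddle with the closed fingertips until the lid lifted and the walnut rolled into the saucer. Then I eased the paddle up at about 25–30 mm/s, well under the 140 mm/s slam rate. I lifted the arm clear and handed in at about 8 s of the 38 s allowed; `hand_in()` gives no verdict.

**What the last checks showed:**
- **Walnut:** it lay about 10 mm from the saucer's centre.
- **Lever and lid:** the paddle's corners were back within about 4 mm of where they started, and the lid looked shut. The side view of the lever and lid differed little from the first picture. The joint angles themselves can't be read.
- **Contact:** the force reading was within noise, so the arm was touching nothing.
- **Bystanders:** the jar, clip, mug and spoon looked unmoved in the pictures. I checked these by eye, without measuring them, and did not check the pot and basket separately.

**What disagreed:**
- **Saucer:** in the last wrist picture the network listed only the red look-alikes and missed the white saucer. I took its centre from the first wrist picture, and it looked unmoved in the later views.
- **Drift:** the arm drifted a few mm in x while pressing and again while holding at the end, with no visible effect.

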